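Lock the order tablet into its stand and turn it up to the customer

ROBOT

A 6-joint arm with a two-finger parallel gripper is mounted at the origin on a cart in front of the work surface, level with it; the furniture and walls round the work are solid. World frame = base frame: x ahead of the robot, y to its left, z up, the work surface at z = 0. Lengths are in mm, angles in rad, forces in N, time in s.
With the tool pointing down it reaches from about 275 to 750 mm from the base axis. Payload 10.2 kg.
Tool frame: the origin (TCP) lies midway between the tips of the shut fingers; the grasp point (between the pads) lies grip_depth behind it (grip_depth is the distance from the TCP to the grasp point, in mm); z points along the fingers, y is the line along which they close (so a half turn about z gives the same grasp; the last joint's range is limited). The gripper opens to 85 mm and grips with 20 to 120 N. Pads are 22 mm wide; open, the fingers measure 114 mm over their backs; the gripper's body (76 mm by 85 mm) begins 54 mm behind the grasp point. The pads swing forward as they close: fully open they stand 13 mm farther back than shut.
Start: joints at [-1.361, 0.313, 1.498, -0, 1.331, -0.223], TCP at [220.181, -476.604, 231.294] pointing down, gripper open.
Joint ranges: [-2.94, 2.94], [-0.97, 2.17], [0.19, 2.56], [-1.23, 4.37], [0.02, 3.11], [-2.88, 2.88]. Speed limits (rad/s): [2.39, 2.39, 3.01, 3.14, 3.14, 3.14].

INTERFACE

Orientations are given as a unit quaternion [w, x, y, z].
In Python, from rig import * gives the robot as it stands.
- The arm moves only by the tool servo_tool, never from a script. Its argument "commands" is a list of rows, each a list of 3 entries, a list of its own where there are three numbers: the gripper command: -1 is fully open, 1 is shut, values between are in proportion, then the shift along the tool's x, y, z in m, then the turn, a rotation vector about the tool's x, y, z in units of 6 degrees (1.0 is 6 degrees). In form: [[grip, [dx, dy, dz], [ax, ay, az]], ...]. A call has 1 to 10 rows; each row shifts and turns the commanded pose from where the row before left it, along the tool's axes as they then stand; what a row does not reach is not made up. A row lasts 1/12 s, in which the tool goes at most 41.7 mm and 7.16 degrees, less where a joint would pass 70% of its speed; a pose out of reach is approached as far as the arm can. A call is refused whole if a number of a shift passes 0.0417 or a number of a turn 1, either way. A call with a gripper value outside its range is refused whole. The fingers move at their own pace and stop on an object; "squeeze" is the grip in N (left out, the last holds). Time passes only in rows, so rows that do not move let the fingers close. It gives the time, the measured TCP pose, the force, the opening and the grip force at its end, in the units of the state.
- sense(): the state, without advancing time (a new reading comes with each control period).
- capture(name): name is "side" or "top"; returns a dict with "pixels" (420x560x3 uint8, red, green, blue), "z_map" (420x560 float32, mm along the optical axis (not along the pixel's ray), 0 where there is no reading), "fx", "fy", "cx", "cy" (pixels), "rvec" (rotation vector, rad) and "tvec" (3), from world to camera coordinates, as OpenCV has them. Camera axes: x right, y down, z forward; pixel columns grow to the right and rows downward; lengths in mm; the calibration is good to about 2 mm. A picture is of the moment at which its call begins.
- finish_job(): hands the job in; it is judged then, once.
The state is a dict: "time_s": time; "joints": joint angles; "dq": joint speeds; "tau": joint torques, N m; "eef_pos": TCP position; "ee_rot": TCP orientation; "force": force on the tool from outside, world axes, zero at the start; "wrist_torque": the same for the moment, N m; "grip_width": opening from 0.0 (shut) to 1.0 (fully open); "grip_force": force on a finger pad.
Only numpy, scipy, OpenCV 4.12 (cv2) and the standard library are available. Lean on these libraries where they do the work, as an engineer would, in place of code of your own. Each camera call takes 0.05 s, during which the arm holds its last target. There are 200 camera calls.

TASK

Lock the tablet into the tilting counter stand: run the clamp screw down clockwise by its T-bar until its slip clutch first gives, and stop there, because turning on wears the clutch. Then fold the panel up to 60 degrees, in line with the two leaning side fins, leaving the tablet clamped in it and the things lying in front of the stand as they are.

Things in the scene. Friction and masses are not known exactly. Their poses are not given: they have to be found in the camera images.
- stand: the stand's fixed base, a grey plate 190 (x) x 276 (y) x 16 mm screwed to the counter; origin at the centre of its underside, x away from the robot at yaw 0, y left, z up. Hinge axis along y at x = +85 mm, z = 62 mm; at both ends of it (y = +-131 mm) a cheek with a fin 12 mm thick that leans 60 degrees up from the level towards -x, its top at z = 118 mm
- panel (a joint): angle of the aluminium panel about the hinge, rad: 0 = lying flat (as found), growing as the free edge towards -x is raised; 1.047 = 60 degrees, in line with the fins. Stiff hinge that stays where it is left; raising it by the pull bar takes 7 to 10 N. The panel is 236 mm wide, reaches 170 mm from the hinge, 8 mm thick, its top 66 mm above the counter when flat
- pull_bar (a point): middle of the pull bar on the panel's free edge: a level round steel bar 10 mm thick, 80 mm long along y, 215 mm from the hinge axis, with a gap of 40 mm to the panel's edge; 62 mm above the counter when flat
- tablet: loose black tablet 130 (x) x 185 (y) x 10 mm, 0.3 to 0.55 kg, lying on the flat panel, its right edge (-y) under a fixed claw, its left edge under the clamp bracket; origin at the centre of its underside
- foot: round rubber foot (26 mm across) under the clamp screw, above the tablet's left edge; origin at the centre of its underside, which lies 5 to 14 mm above the tablet at the start. A right-handed screw of steep lead moves it: turned clockwise from above it sinks 4 mm per radian (25 mm a turn)
- tbar_hub (a point): centre of the T-bar on top of the clamp screw, on the screw's axis at the bar's mid height, 75 mm above the foot's underside. Hub 34 mm across, 16 mm below to 12 mm above this point; the bracket's top is 22 mm or more below the bar. The axis is square to the panel, upright while it is flat; it stands at x = -5 mm, y = +78 mm in the stand's frame
- tbar_end (a point): centre of the ball on one end of the T-bar (ball 19 mm across), 55 mm from the hub; the bar is a straight steel rod 14 mm thick, 129 mm long over its two balls, alike at both ends. It can be pushed round with the side of a finger. Pushed 45 mm from the axis it runs freely at 2 to 5 N; once the foot bears on the tablet the force rises within about 0.15 rad to 8 to 11 N, where the clutch slips at a steady force
- tbar (a joint): slip of the clutch, rad: how far the T-bar has turned on its screw; 0 at the start and while the screw follows the bar, growing when it slips clockwise. The screw keeps its grip when the bar is let go
- tape_roll: roll of tape, 104 mm across, 25 mm high, lying in front on the left; origin at the centre of its underside
- marker: marker pen, 135 mm long, 17 mm thick, lying in front of the stand; origin under its middle
- scissors: scissors, 206 x 84 x 11 mm, lying in front of the stand on the right; origin under their middle

How it is judged (in metres and radians):
On the way:
1. with the panel still flat, the clamp foot bears firmly on the tablet and the clutch has just slipped (value of joint tbar above 0.04 rad and value of joint panel below 0.1 rad and contact force between foot and tablet above 12 N), for 0.1 s.
At the end, for the whole second after the job is handed in: the panel stands still at 60 degrees (plus or minus 5), the clutch has slipped by more than 0.04 rad, and the foot still presses the tablet with more than 12 N (value of joint panel between 0.96 and 1.135 rad and velocity of joint panel below 0.05 rad/s and value of joint tbar above 0.04 rad and contact force between foot and tablet above 12 N and linear speed of tablet below 0.02 m/s); the robot touches nothing.
It fails at once if the clutch is turned on after its first slip (slipped by more than 0.5 rad, about a twelfth of a turn) (value of joint tbar above 0.5 rad).
It fails at once if the tape, marker or scissors in front of the stand are pushed or knocked more than 30 mm away (distance of any of tape_roll, marker, scissors from where it was at the start of the episode above 0.03 m).
It also fails if it takes over 58 s, if anything falls off the work surface, if the arm or the gripper's body presses on something with over 40 N, if the wrist force passes 120 N, or if a joint passes its speed limit or range.

## Working session

There is one attempt and no reset: what is moved stays moved. The work goes in short steps, Python scripts to look and compute and a tool call to move; the robot and the scene stay as the last step left them, time stands still between calls to the robot, and variables do not carry over. Pictures are saved under pics/ and viewed, at most 10 in all, crops included, and the job is handed in when it is done.

Besides the shell and the picture viewer there is one more tool, called after "Request:" as a command line: name --argument value ..., lists and objects as JSON in quotes. servo_tool: Moves the arm, as the interface text tells. Its arguments: {"type":"object","properties":{"commands":{"type":"array"},"squeeze":{"type":"number"}},"required":["commands"]}

```bash
mkdir -p pics; cat > h.py <<'E'
from rig import *
import numpy as np, cv2
from scipy.spatial.transform import Rotation as R
def cloud(c):
    z=c["z_map"].astype(float); v,u=np.mgrid[:z.shape[0],:z.shape[1]]
    P=np.stack([(u-c["cx"])/c["fx"]*z,(v-c["cy"])/c["fy"]*z,z],-1)
    Rm=R.from_rotvec(np.ravel(c["rvec"])).as_matrix()
    W=(P-np.ravel(c["tvec"]))@Rm
    W[z==0]=np.nan
    return W
def save(n,img): cv2.imwrite("pics/"+n,cv2.cvtColor(img,cv2.COLOR_RGB2BGR))
E
python3 - <<'E'
from h import *
t=capture("top"); s=capture("side")
save("a.png",np.hstack([t["pixels"],s["pixels"]])[:, :]) 
save("a.png",cv2.resize(np.vstack([t["pixels"],s["pixels"]]),(800*560//840*1,600*1))) if 0 else None
save("top.png",t["pixels"]); save("side.png",s["pixels"])
np.save("top.npy",cloud(t)); np.save("side.npy",cloud(s))
print(sense())
for c in (t,s):
    Rm=R.from_rotvec(np.ravel(c["rvec"])).as_matrix(); print(-Rm.T@np.ravel(c["tvec"]),Rm[2],c["fx"])
E
```

```text
{'time_s': 0.1, 'joints': array([-1.36137011e+00,  3.13367594e-01,  1.49838570e+00,  1.08389985e-05,
        1.33099467e+00, -2.23422673e-01]), 'dq': array([-5.61946099e-04, -2.94386525e-03, -2.28759132e-03, -1.30556003e-03,
       -5.09056921e-05,  1.24607854e-03]), 'tau': array([ 2.51698642e-03, -4.12892282e+01, -2.60145271e+01, -2.22619992e-04,
        2.96597573e-03,  1.80809411e-05]), 'eef_pos': array([ 220.14570819, -476.35181371,  230.79658266]), 'ee_rot': array([-5.77604932e-04,  9.76671616e-01,  2.14737564e-01,  9.30608248e-06]), 'force': array([ 0.69241203,  0.59274197, -0.62697841]), 'wrist_torque': array([-0.05706527, -0.02149107,  0.00025047]), 'grip_force': 0.0, 'grip_width': 0.9959290652666151}
[ 369.96480055 -242.89725564 1342.01895166] [ 0.11202587  0.02345416 -0.99342846] 544.7549457834854
[  406.49336517 -1144.17219546   914.7495411 ] [ 0.10519752  0.74353737 -0.66036782] 541.1524347201015
```

View pics/top.png

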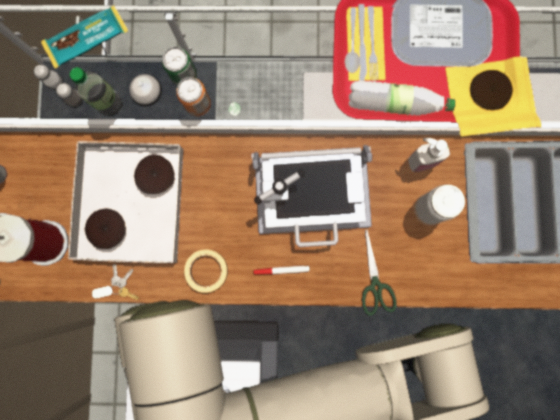

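View pics/side.png

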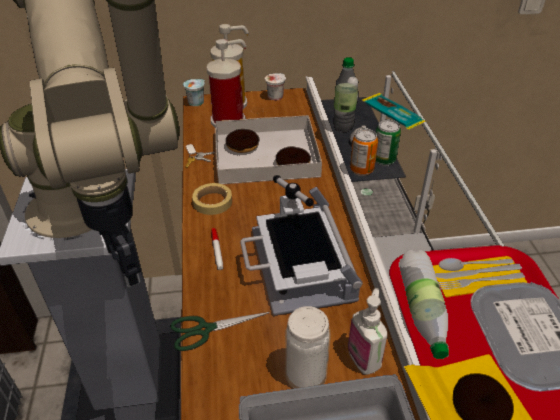

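The top view shows the stand at about (312,190), with the T-bar hub near (279,186), the pull bar near (316,242), the tape at (206,271), the marker at (281,271) and the scissors at (376,275). The side view shows the T-bar at about (292,188).

```bash
python3 - <<'E'
from h import *
t=cv2.cvtColor(cv2.imread("pics/top.png"),cv2.COLOR_BGR2RGB); s=cv2.cvtColor(cv2.imread("pics/side.png"),cv2.COLOR_BGR2RGB)
a=cv2.resize(t[140:260,240:390],None,fx=4,fy=4,interpolation=cv2.INTER_CUBIC)
b=cv2.resize(s[165:315,230:370],None,fx=4,fy=4,interpolation=cv2.INTER_CUBIC)
save("c1.png",a); save("c2.png",b)
W=np.load("top.npy")
for n,m in (("bar",(W[...,2]>85)&(W[...,2]<170)),("panel",(W[...,2]>50)&(W[...,2]<82))):
    m=m.copy(); m[:145]=0;m[252:]=0;m[:,:245]=0;m[:,376:]=0
    P=W[m]; print(n,m.sum()); 
    if n=="bar":
        v,u=np.where(m)
        for q in range(0,len(v),3): print(u[q],v[q],W[v[q],u[q]].round(0).astype(int),end='; ')
    else: print(cv2.minAreaRect(P[:,:2].astype(np.float32)))
E
```

```text
bar 949
365 149 [ 653 -405   86]; 365 150 [ 649 -405   89]; 368 150 [ 649 -411   93]; 366 151 [ 647 -407   91]; 369 151 [ 645 -413   99]; 367 152 [ 641 -407  108]; 370 152 [ 641 -414  107]; 367 153 [ 638 -407  110]; 370 153 [ 638 -414  108]; 366 154 [ 637 -405  104]; 369 154 [ 635 -411  115]; 366 155 [ 635 -406  100]; 369 155 [ 631 -410  118]; 254 156 [ 633 -145   88]; 366 156 [ 631 -405  108]; 369 156 [ 630 -410  115]; 254 157 [ 630 -146   94]; 257 157 [ 630 -153   94]; 368 157 [ 628 -409  112]; 371 157 [ 629 -416  106]; 255 158 [ 627 -149   98]; 258 158 [ 629 -155   89]; 368 158 [ 625 -408  114]; 371 158 [ 626 -416  111]; 255 159 [ 623 -149  102]; 258 159 [ 627 -155   87]; 368 159 [ 624 -409  107]; 371 159 [ 624 -416  108]; 255 160 [ 619 -150  115]; 258 160 [ 623 -155   92]; 369 160 [ 622 -412  107]; 253 161 [ 617 -145  111]; 256 161 [ 616 -152  117]; 367 161 [ 621 -408  103]; 370 161 [ 620 -414  109]; 254 162 [ 614 -148  116]; 257 162 [ 614 -155  114]; 369 162 [ 617 -411  109]; 254 163 [ 611 -148  118]; 257 163 [ 612 -155  114]; 254 164 [ 610 -148  111]; 257 164 [ 609 -155  116]; 
[... 6563 characters left out ...]
27 -202  113]; 280 200 [ 527 -208  112]; 283 200 [ 527 -215  114]; 349 200 [ 531 -367   90]; 352 200 [ 532 -375   85]; 359 200 [ 532 -391   87]; 363 200 [ 532 -400   88]; 256 201 [ 517 -158  169]; 261 201 [ 518 -168  162]; 265 201 [ 525 -174  109]; 268 201 [ 525 -181  108]; 350 201 [ 529 -370   87]; 354 201 [ 529 -379   90]; 358 201 [ 530 -388   87]; 362 201 [ 530 -398   86]; 256 202 [ 515 -158  167]; 261 202 [ 515 -169  168]; 267 202 [ 525 -178   91]; 351 202 [ 527 -372   88]; 354 202 [ 527 -379   86]; 257 203 [ 513 -160  164]; 261 203 [ 513 -169  165]; 259 204 [ 511 -164  166]; panel 6660
((541.5127563476562, -285.84735107421875), (232.53793334960938, 281.2396545410156), 3.717156171798706)
```

View pics/c1.png

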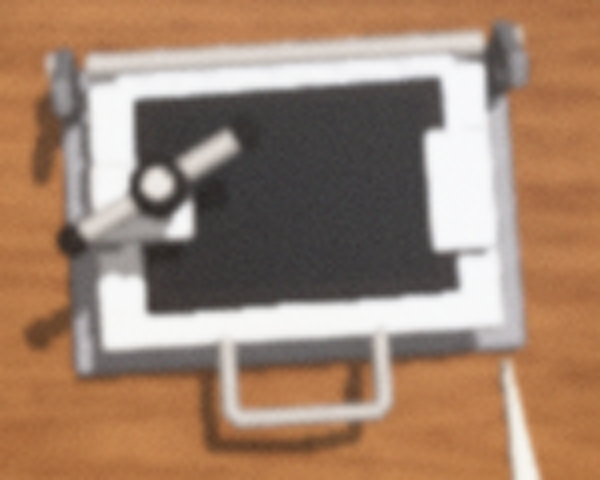

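View pics/c2.png

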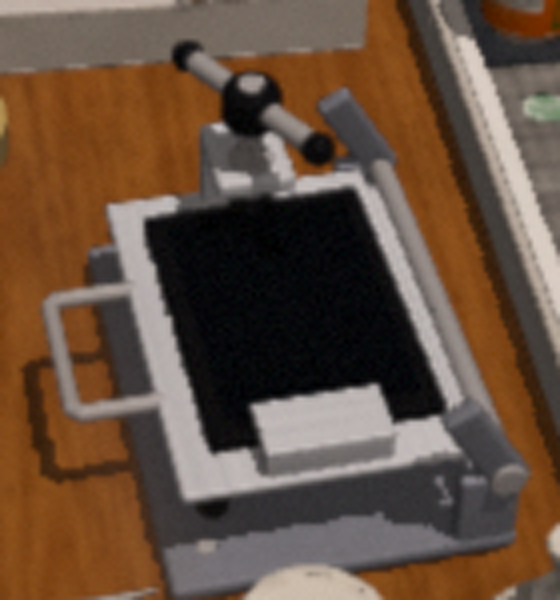

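The crops confirm the T-bar balls at about (258,200) and (301,174) in full top-image pixels, with the hub at (279.5,186.5). The pull bar runs about (299,243) to (335,240). The top-left fin leans as described.

```bash
python3 - <<'E'
from h import *
import rig; print(getattr(rig,"grip_depth",None),[n for n in dir(rig) if not n.startswith('_')][:40])
W=np.load("top.npy")
def reg(u,v,r,lo,hi):
    P=W[v-r:v+r+1,u-r:u+r+1].reshape(-1,3); P=P[(P[:,2]>lo)&(P[:,2]<hi)]; return P
for n,(u,v,r) in dict(ball1=(258,200,5),ball2=(301,174,5),hub=(279,186,7)).items():
    P=reg(u,v,r,150,185); Q=P[P[:,2]>np.percentile(P[:,2],0)]; print(n,len(P),P.mean(0).round(1),((P[:,:2].max(0)+P[:,:2].min(0))/2).round(1),np.percentile(P[:,2],[50,80,95]).round(1))
m=np.zeros(W.shape[:2],bool); m[235:250,290:345]=1; m&=(W[...,2]>45)&(W[...,2]<80)
P=W[m]; P=P[P[:,0]<np.percentile(P[:,0],60)]; print("pull",cv2.minAreaRect(P[:,:2].astype(np.float32)),np.median(P,0), len(P))
# panel plate z, yaw by tablet/panel/fin
print("panel z",np.nanmedian(W[215:222,290:340,2]),"tablet z",np.nanmedian(W[195:205,300:335,2]))
m=np.zeros(W.shape[:2],bool); m[140:265,240:390]=1; m&=(W[...,2]>10)&(W[...,2]<200)
print("base",cv2.minAreaRect(W[m][:,:2].astype(np.float32)))
for sl in (slice(250,262),slice(362,374)):
    Q=W[145:172,sl].reshape(-1,3); Q=Q[(Q[:,2]>84)&(Q[:,2]<125)]; print("fin",Q.mean(0),len(Q))
Q=W[145:162,262:362].reshape(-1,3); Q=Q[(Q[:,2]>60)]
print("hinge rod fit",np.polyfit(Q[:,1],Q[:,0],1),Q[:,2].max())
E
```

```text
18.700000000000003 ['PlanningError', 'capture', 'finish_job', 'grip_depth', 'sense']
ball1 74 [ 520.8 -163.6  166.9] [ 521.  -162.8] [167.  170.  171.5]
ball2 67 [ 577.3 -252.2  167.1] [ 576.9 -252.9] [167.1 169.1 171. ]
hub 200 [ 549.  -207.7  171.4] [ 550.5 -207.4] [171.4 174.5 176.6]
pull ((428.9495544433594, -292.5791015625), (93.56848907470703, 9.2140474319458), 89.25041961669922) [ 429.84074365 -285.56412463   66.29314736] 137
panel z 66.80064929771964 tablet z 76.19037923207846
base ((517.8552856445312, -286.688720703125), (281.2807312011719, 281.187744140625), 3.394940137863159)
fin [ 614.57500134 -150.53461452  106.47075049] 75
fin [ 633.32887434 -409.75422966  105.59539266] 77
hinge rod fit [-3.69074846e-02  6.28536558e+02] 78.97671457896118
```

Request:
servo_tool --commands '[[-0.4, [0.034, -0.009, 0], [0, 0, 0]], [-0.4, [0.034, -0.009, 0], [0, 0, 0]], [-0.4, [0.034, -0.009, 0], [0, 0, 0]], [-0.4, [0.034, -0.009, 0], [0, 0, 0]], [-0.4, [0.034, -0.009, 0], [0, 0, 0]], [-0.4, [0.034, -0.009, 0], [0, 0, 0]], [-0.4, [0.034, -0.009, 0], [0, 0, 0]], [-0.4, [0.034, -0.009, 0], [0, 0, 0]], [-0.4, [0.034, -0.009, 0], [0, 0, 0]], [-0.4, [0.034, -0.009, 0], [0, 0, 0]]]'

```text
time_s: 0.93
eef_pos: [492.1, -250.8, 231.1]
ee_rot: [-0.0, 0.977, 0.215, -0.0]
force: [0.4, -0.4, -0.2]
grip_width: 0.699
grip_force: 0.0
```

Request:
servo_tool --commands '[[-0.4, [0.034, -0.009, 0], [0, 0, 0]], [-0.4, [0.034, -0.009, 0], [0, 0, -1]], [-0.4, [0, 0, 0], [0, 0, -1]], [-0.4, [0, 0, 0], [0, 0, -1]], [-0.4, [0, 0, 0], [0, 0, -1]], [-0.4, [0, 0, 0], [0, 0, -1]], [-0.4, [0, 0, 0], [0, 0, -1]], [-0.4, [0, 0, 0], [0, 0, -1]], [-0.4, [0, 0, 0], [0, 0, -1]], [-0.4, [0, 0, 0], [0, 0, -1]]]'

```text
time_s: 1.77
eef_pos: [545.1, -207.3, 230.9]
ee_rot: [-0.0, 0.771, 0.637, -0.0]
force: [-0.3, 1.0, 0.7]
grip_width: 0.699
grip_force: 0.0
```

```bash
cat >> h.py <<'E'
def err(target):
    s=sense(); q=s["ee_rot"]; r=R.from_quat([q[1],q[2],q[3],q[0]]); M=r.as_matrix()
    print("t",s["time_s"],"pos",s["eef_pos"].round(1),"yaw_x",round(float(np.arctan2(M[1,0],M[0,0])),3),"z",M[:,2].round(3),"q",s["joints"].round(2),"w",round(s["grip_width"],2))
    print("tool shift",(M.T@(np.array(target)-s["eef_pos"])).round(1),"F",s["force"].round(1),"T",s["wrist_torque"].round(2))
E
python3 - <<'E'
from h import *
err([549,-208,130])
t=capture("top"); s=capture("side")
a=cv2.resize(t["pixels"][140:260,240:390],None,fx=3,fy=3); b=cv2.resize(s["pixels"][125:245,230:345],None,fx=3,fy=3)
save("d.png",np.hstack([a,b]))
E
```

```text
t 1.7667 pos [ 545.1 -207.3  230.9] yaw_x 1.381 z [-0.001  0.    -1.   ] q [-0.56  0.44  1.31  0.    1.39 -0.37] w 0.7
tool shift [  0.    4.  100.9] F [-0.3  1.   0.7] T [-0.    0.01  0.01]
```

View pics/d.png

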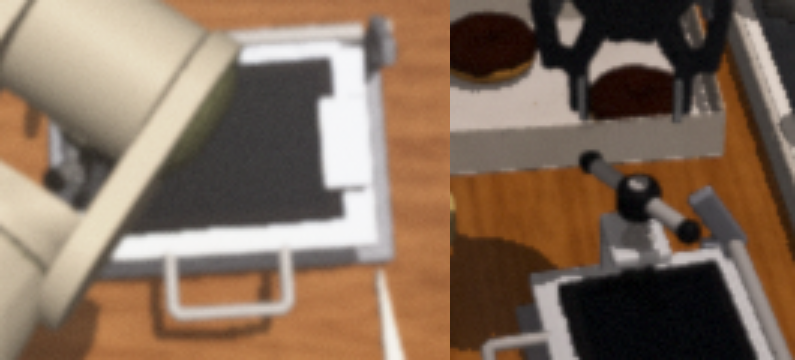

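The crop shows the fingers (crop x 580 and 680) straddling the hub (crop 638,197), about 45° from the bar. I'll descend here.

Request:
servo_tool --commands '[[-0.4, [0, 0.004, 0.02], [0, 0, 0]], [-0.4, [0, 0, 0.03], [0, 0, 0]], [-0.4, [0, 0, 0.03], [0, 0, 0]], [-0.4, [0, 0, 0.02], [0, 0, 0]], [-0.4, [0, 0, 0], [0, 0, 0]]]'

```text
time_s: 2.28
eef_pos: [547.3, -207.1, 126.9]
ee_rot: [-0.004, 0.774, 0.633, -0.001]
force: [-0.1, 0.8, 0.4]
grip_width: 0.705
grip_force: 0.0
```

```bash
python3 - <<'E'
from h import *
err([549,-208,130])
E
```

```text
t 2.2833 pos [ 547.3 -207.1  126.9] yaw_x 1.372 z [-0.007  0.004 -1.   ] q [-0.56  0.54  1.44 -0.    1.17 -0.36] w 0.71
tool shift [-0.5  1.8 -3.2] F [-0.1  0.8  0.4] T [-0.01  0.06  0.02]
```

Request:
servo_tool --commands '[[-0.4, [0, 0.002, -0.002], [0, 0, 0]], [-0.4, [0, 0, 0], [0, 0, 1]], [-0.4, [0, 0, 0], [0, 0, 1]], [-0.4, [0, 0, 0], [0, 0, 1]], [-0.4, [0, 0, 0], [0, 0, 1]], [-0.4, [0, 0, 0], [0, 0, 1]], [-0.4, [0, 0, 0], [0, 0, 0]]]'

```text
time_s: 2.87
eef_pos: [552.0, -208.7, 135.1]
ee_rot: [0.001, 0.912, 0.411, 0.001]
force: [1.3, 0.5, -1.6]
grip_width: 0.702
grip_force: 0.9
```

```bash
python3 - <<'E'
from h import *
err([549,-208,130])
E
```

```text
t 2.8667 pos [ 552.  -208.7  135.1] yaw_x 0.847 z [ 0.002 -0.001 -1.   ] q [-0.56  0.54  1.42  0.    1.18  0.16] w 0.7
tool shift [-1.4 -2.7  5.1] F [ 1.3  0.5 -1.6] T [ 0.18 -0.19  0.08]
```

Request:
servo_tool --commands '[[-0.4, [-0.001, -0.002, 0.002], [0, 0, 1]], [-0.4, [0, 0, 0], [0, 0, 1]], [-0.4, [0, 0, 0], [0, 0, 1]], [-0.4, [0, 0, 0], [0, 0, 1]], [-0.4, [0, 0, 0], [0, 0, 1]], [-0.4, [0, 0, 0], [0, 0, 1]]]'

```text
time_s: 3.37
eef_pos: [550.1, -208.3, 132.9]
ee_rot: [0.001, 0.994, 0.11, 0.002]
force: [3.6, 0.3, -4.1]
grip_width: 0.698
grip_force: 2.3
```

```bash
python3 - <<'E'
from h import *
err([549,-208,130])
E
```

```text
t 3.3667 pos [ 550.1 -208.3  132.9] yaw_x 0.221 z [ 0.003 -0.001 -1.   ] q [-0.56  0.54  1.43  0.    1.17  0.79] w 0.7
tool shift [-1.  -0.5  2.9] F [ 3.6  0.3 -4.1] T [ 0.18 -0.52  0.11]
```

Request:
servo_tool --commands '[[-0.4, [-0.001, 0, 0.001], [0, 0, 1]], [-0.4, [0, 0, 0], [0, 0, 1]], [-0.4, [0, 0, 0], [0, 0, 1]], [-0.4, [0, 0, 0], [0, 0, 1]], [-0.4, [0, 0, 0], [0, 0, 1]]]'

```text
time_s: 3.78
eef_pos: [548.7, -208.5, 131.7]
ee_rot: [0.0, 0.989, -0.151, 0.001]
force: [1.3, 1.4, -3.5]
grip_width: 0.701
grip_force: 2.6
```

```bash
cat >> h.py <<'E'
def barz():
    s=capture("side"); W=cloud(s)
    m=np.zeros(W.shape[:2],bool); m[160:260,250:340]=1
    m&=(np.hypot(W[...,0]-549,W[...,1]+208)<12)&(W[...,2]>130)&(W[...,2]<185)
    print("hub top", np.percentile(W[m][:,2],[50,90,97]).round(1),m.sum())
    return s
E
python3 - <<'E'
from h import *
err([549,-208,130]); s=barz()
b=cv2.resize(s["pixels"][125:255,230:360],None,fx=4,fy=4); save("e.png",b)
E
```

```text
t 3.7833 pos [ 548.7 -208.5  131.7] yaw_x -0.303 z [ 0.002 -0.001 -1.   ] q [-0.56  0.54  1.44  0.    1.17  1.31] w 0.7
tool shift [ 0.1 -0.6  1.7] F [ 1.3  1.4 -3.5] T [ 0.09 -0.13  0.16]
hub top [168.8 171.  171.3] 5
```

View pics/e.png

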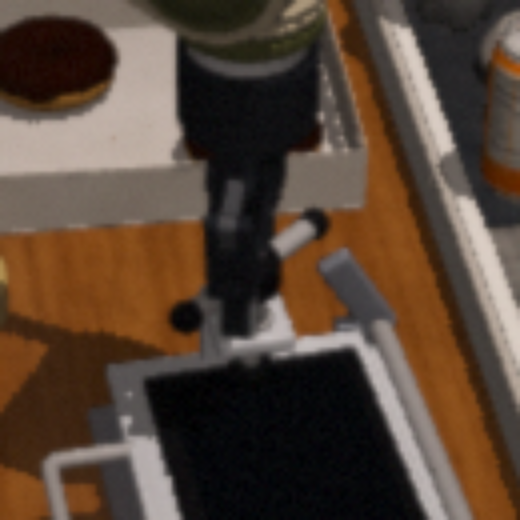

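The T-bar has turned, with its balls now at crop (316,222) and (185,317). A finger is on each side of the bar and clear of the bracket. I'll go on in smaller steps and watch the torque.

Request:
servo_tool --commands '[[-0.4, [0, 0, 0.001], [0, 0, 0.7]], [-0.4, [0, 0, 0], [0, 0, 0.7]], [-0.4, [0, 0, 0], [0, 0, 0.7]], [-0.4, [0, 0, 0], [0, 0, 0.7]]]'

```text
time_s: 4.17
eef_pos: [548.4, -208.2, 130.5]
ee_rot: [-0.0, 0.956, -0.292, 0.001]
force: [-0.2, 2.8, -2.9]
grip_width: 0.701
grip_force: 2.6
```

```bash
python3 -c "
from h import *
err([549,-208,130])"
```

```text
t 4.1667 pos [ 548.4 -208.2  130.5] yaw_x -0.592 z [ 0.001 -0.    -1.   ] q [-0.56  0.54  1.44  0.    1.16  1.6 ] w 0.7
tool shift [ 0.4 -0.5  0.5] F [-0.2  2.8 -2.9] T [0.38 0.03 0.15]
```

Request:
servo_tool --commands '[[-0.4, [0, 0, 0], [0, 0, 0.7]], [-0.4, [0, 0, 0], [0, 0, 0.7]], [-0.4, [0, 0, 0], [0, 0, 0.7]]]'

```text
time_s: 4.42
eef_pos: [548.0, -207.8, 130.0]
ee_rot: [-0.0, 0.919, -0.395, -0.0]
force: [-0.1, 3.8, -5.1]
grip_width: 0.698
grip_force: 2.9
```

```bash
python3 -c "
from h import *
err([549,-208,130])"
```

```text
t 4.4167 pos [ 548.  -207.8  130. ] yaw_x -0.812 z [-0.     0.001 -1.   ] q [-0.56  0.54  1.44  0.    1.17  1.82] w 0.7
tool shift [ 0.8 -0.6 -0. ] F [-0.1  3.8 -5.1] T [0.56 0.12 0.17]
```

Request:
servo_tool --commands '[[-0.4, [0, 0, 0], [0, 0, 0.7]], [-0.4, [0, 0, 0], [0, 0, 0.7]], [-0.4, [0, 0, 0], [0, 0, 0.7]]]'

```text
time_s: 4.67
eef_pos: [547.8, -207.4, 129.7]
ee_rot: [-0.0, 0.87, -0.493, -0.001]
force: [-1.0, 5.4, -5.1]
grip_width: 0.701
grip_force: 2.9
```

```bash
python3 -c "
from h import *
err([549,-208,130])"
```

```text
t 4.6667 pos [ 547.8 -207.4  129.7] yaw_x -1.032 z [-0.001  0.002 -1.   ] q [-0.56  0.54  1.44  0.    1.17  2.04] w 0.7
tool shift [ 1.2 -0.7 -0.3] F [-1.   5.4 -5.1] T [0.77 0.22 0.18]
```

Request:
servo_tool --commands '[[-0.4, [0.001, -0.001, 0], [0, 0, 0.7]], [-0.4, [0, 0, 0], [0, 0, 0.7]], [-0.4, [0, 0, 0], [0, 0, 0.6]]]'

```text
time_s: 4.92
eef_pos: [549.2, -207.6, 129.8]
ee_rot: [-0.0, 0.814, -0.582, -0.001]
force: [-0.9, 5.4, -3.3]
grip_width: 0.699
grip_force: 2.6
```

```bash
python3 -c "
from h import *
err([549,-208,130])"
```

```text
t 4.9167 pos [ 549.2 -207.6  129.8] yaw_x -1.241 z [-0.001  0.002 -1.   ] q [-0.56  0.54  1.44  0.    1.17  2.25] w 0.7
tool shift [ 0.3  0.3 -0.2] F [-0.9  5.4 -3.3] T [0.88 0.22 0.17]
```

Request:
servo_tool --commands '[[-0.4, [0, 0, 0], [0, 0, 0.7]], [-0.4, [0, 0, 0], [0, 0, 0.7]], [-0.4, [0, 0, 0], [0, 0, 0.6]]]'

```text
time_s: 5.17
eef_pos: [549.2, -207.0, 129.7]
ee_rot: [-0.001, 0.748, -0.663, -0.001]
force: [-0.6, 8.7, -3.7]
grip_width: 0.699
grip_force: 4.3
```

```bash
python3 -c "
from h import *
err([549,-208,130]);barz()"
```

```text
t 5.1667 pos [ 549.2 -207.   129.7] yaw_x -1.45 z [-0.001  0.003 -1.   ] q [-0.56  0.54  1.44  0.    1.17  2.46] w 0.7
tool shift [ 0.9  0.3 -0.3] F [-0.6  8.7 -3.7] T [1.41 0.1  0.29]
hub top [163.7 167.2 168. ] 87
```

The torque is rising (0.17 to 0.29 N m), so the foot is bearing on the tablet. I'll use fine steps now.

Request:
servo_tool --commands '[[-0.4, [0, 0, 0], [0, 0, 0.4]], [-0.4, [0, 0, 0], [0, 0, 0.4]]]'

```text
time_s: 5.38
eef_pos: [549.3, -206.7, 129.6]
ee_rot: [-0.001, 0.721, -0.693, -0.002]
force: [0.4, 9.5, -4.3]
grip_width: 0.697
grip_force: 5.2
```

```bash
python3 -c "
from h import *
err([549,-208,130])"
```

```text
t 5.3833 pos [ 549.3 -206.7  129.6] yaw_x -1.532 z [-0.001  0.003 -1.   ] q [-0.56  0.54  1.44  0.    1.17  2.54] w 0.7
tool shift [ 1.2  0.3 -0.4] F [ 0.4  9.5 -4.3] T [1.54 0.09 0.33]
```

Request:
servo_tool --commands '[[-0.4, [0, 0, 0], [0, 0, 0.3]], [-0.4, [0, 0, 0], [0, 0, 0.3]]]'

```text
time_s: 5.55
eef_pos: [549.3, -206.6, 129.6]
ee_rot: [0.001, -0.699, 0.715, 0.002]
force: [0.3, 10.8, -4.5]
grip_width: 0.697
grip_force: 5.4
```

```bash
python3 -c "
from h import *
err([549,-208,130])"
```

```text
t 5.55 pos [ 549.3 -206.6  129.6] yaw_x -1.594 z [-0.001  0.003 -1.   ] q [-0.56  0.54  1.44  0.    1.17  2.6 ] w 0.7
tool shift [ 1.4  0.3 -0.4] F [ 0.3 10.8 -4.5] T [1.52 0.09 0.37]
```

Request:
servo_tool --commands '[[-0.4, [0, 0, 0], [0, 0, 0.3]], [-0.4, [0, 0, 0], [0, 0, 0.3]]]'

```text
time_s: 5.72
eef_pos: [549.3, -206.6, 129.6]
ee_rot: [0.001, -0.676, 0.737, 0.002]
force: [1.5, 10.3, -3.9]
grip_width: 0.696
grip_force: 5.5
```

```bash
python3 -c "
from h import *
err([549,-208,130]);barz()"
```

```text
t 5.7167 pos [ 549.3 -206.6  129.6] yaw_x -1.657 z [-0.001  0.004 -1.   ] q [-0.56  0.54  1.44  0.    1.17  2.67] w 0.7
tool shift [ 1.4  0.2 -0.4] F [ 1.5 10.3 -3.9] T [ 1.63 -0.06  0.41]
hub top [163.5 166.9 168.3] 88
```

Request:
servo_tool --commands '[[-0.4, [0, 0, 0], [0, 0, 0.3]], [-0.4, [0, 0, 0], [0, 0, 0.3]]]'

```text
time_s: 5.93
eef_pos: [549.4, -206.5, 129.6]
ee_rot: [0.001, -0.652, 0.758, 0.002]
force: [0.9, 10.6, -4.4]
grip_width: 0.7
grip_force: 5.4
```

```bash
python3 -c "
from h import *
err([549,-208,130])"
```

```text
t 5.9333 pos [ 549.4 -206.5  129.6] yaw_x -1.72 z [-0.001  0.004 -1.   ] q [-0.56  0.54  1.44  0.    1.17  2.73] w 0.7
tool shift [ 1.5  0.2 -0.4] F [ 0.9 10.6 -4.4] T [1.65 0.04 0.39]
```

Request:
servo_tool --commands '[[-0.4, [0, 0, 0], [0, 0, 0.3]], [-0.4, [0, 0, 0], [0, 0, 0.3]], [-0.4, [0, 0, 0], [0, 0, 0]]]'

```text
time_s: 6.18
eef_pos: [549.4, -206.4, 129.6]
ee_rot: [0.001, -0.628, 0.778, 0.002]
force: [1.5, 10.0, -4.3]
grip_width: 0.7
grip_force: 4.9
```

```bash
python3 -c "
from h import *
err([549,-208,130])"
```

```text
t 6.1833 pos [ 549.4 -206.4  129.6] yaw_x -1.783 z [-0.001  0.004 -1.   ] q [-0.56  0.54  1.44  0.    1.17  2.79] w 0.7
tool shift [ 1.6  0.1 -0.4] F [ 1.5 10.  -4.3] T [ 1.69 -0.08  0.36]
```

The torque stayed flat at 0.36–0.41 N m over about 0.19 rad, so the clutch has just slipped. I'll back off and lift.

Request:
servo_tool --commands '[[-0.4, [0, 0, 0], [0, 0, -0.9]], [-0.4, [0, 0, 0], [0, 0, -0.9]], [-0.4, [0, 0, 0], [0, 0, -0.8]], [-0.4, [0, 0, -0.02], [0, 0, 0]], [-0.4, [0, 0, -0.03], [0, 0, 0]], [-0.4, [0, 0, -0.03], [0, 0, 0]], [-0.4, [0, 0, -0.025], [0, 0, 0]], [-0.2, [0, 0, 0], [0, 0, 0]]]'

```text
time_s: 6.85
eef_pos: [551.1, -209.7, 241.5]
ee_rot: [-0.001, 0.728, -0.686, 0.006]
force: [0.4, 0.4, 0.5]
grip_width: 0.603
grip_force: 0.0
```

Request:
servo_tool --commands '[[0.2, [0.02, 0.031, 0], [0, 0, 0]], [0.2, [0.02, 0.031, 0], [0, 0, 0]], [0.2, [0.02, 0.031, 0], [0, 0, 0]], [0.2, [0.02, 0.031, 0], [0, 0, 0]], [0.2, [0, 0, 0.025], [0, 0, 0]], [0.2, [0, 0, 0.03], [0, 0, 0]], [0.2, [0, 0, 0.03], [0, 0, 0]], [0.2, [0, 0, 0], [0, 0, 0]]]'

```text
time_s: 7.52
eef_pos: [428.2, -294.0, 145.3]
ee_rot: [-0.0, 0.727, -0.686, -0.004]
force: [-0.4, 0.1, -2.0]
grip_width: 0.399
grip_force: 0.0
```

```bash
python3 - <<'E'
from h import *
err([429,-293,43])
t=capture("top"); s=capture("side")
a=cv2.resize(t["pixels"][140:260,240:390],None,fx=3,fy=3); b=cv2.resize(s["pixels"][165:285,235:350],None,fx=3,fy=3)
save("f.png",np.hstack([a,b]))
E
```

```text
t 7.5167 pos [ 428.2 -294.   145.3] yaw_x -1.512 z [-0.005  0.006 -1.   ] q [-0.83  0.39  1.63 -0.    1.13  2.26] w 0.4
tool shift [ -0.4  -1.3 102.3] F [-0.4  0.1 -2. ] T [0.01 0.05 0.04]
```

View pics/f.png

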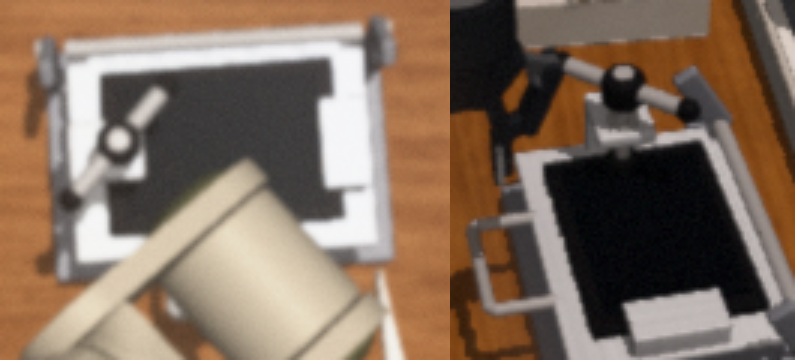

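The picture shows the gripper above the pull bar, with the bar at about side-crop (478,265). The T-bar is turned about 165° and stays where it was left. I'll descend and grip.

Request:
servo_tool --commands '[[0.2, [0, -0.001, 0.025], [0, 0, 0]], [0.2, [0, 0, 0.03], [0, 0, 0]], [0.2, [0, 0, 0.03], [0, 0, 0]], [0.2, [0, 0, 0.017], [0, 0, 0]], [0.2, [0, 0, 0], [0, 0, 0]], [0.2, [0, 0, 0], [0, 0, 0]]]'

```text
time_s: 8.12
eef_pos: [432.0, -296.2, 49.1]
ee_rot: [0.0, 0.727, -0.687, 0.001]
force: [-0.6, -0.4, 1.5]
grip_width: 0.406
grip_force: 0.0
```

```bash
python3 - <<'E'
from h import *
err([429,-293,43])
s=capture("side")
save("g.png",cv2.resize(s["pixels"][195:305,215:325],None,fx=4,fy=4,interpolation=cv2.INTER_CUBIC))
E
```

```text
t 8.1167 pos [ 432.  -296.2   49.1] yaw_x -1.514 z [ 0.002 -0.002 -1.   ] q [-0.82  0.53  1.71 -0.    0.9   2.26] w 0.41
tool shift [-3.3  2.8  6.1] F [-0.6 -0.4  1.5] T [ 0.   -0.03  0.02]
```

View pics/g.png

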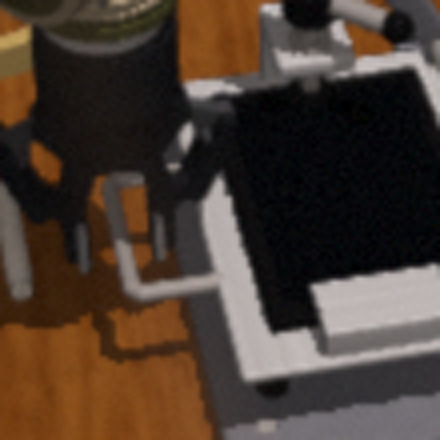

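The fingers stand on either side of the pull bar (crop 130,230), with the inner finger in the gap. I'll lower slightly and close.

Request:
servo_tool --commands '[[0.2, [-0.002, 0.003, 0.005], [0, 0, 0]], [1, [0, 0, 0], [0, 0, 0]], [1, [0, 0, 0], [0, 0, 0]], [1, [0, 0, 0], [0, 0, 0]], [1, [0, 0, 0], [0, 0, 0]], [1, [0, 0, 0], [0, 0, 0]]]' --squeeze 70

```text
time_s: 8.67
eef_pos: [432.5, -293.6, 44.0]
ee_rot: [-0.003, 0.726, -0.687, 0.005]
force: [28.1, 7.0, -5.0]
grip_width: 0.085
grip_force: 68.2
```

```bash
python3 - <<'E'
from h import *
err([429,-293,43]); print(sense()["grip_force"])
# arc plan: outward tool shifts per 5 deg
a=np.radians(np.arange(0,61,5)); y=215*(1-np.cos(a)); z=215*np.sin(a)
print(np.c_[np.degrees(a[1:]),-np.diff(y),-np.diff(z)].round(1))
E
```

```text
t 8.6667 pos [ 432.5 -293.6   44. ] yaw_x -1.515 z [ 0.011 -0.003 -1.   ] q [-0.82  0.53  1.72  0.01  0.88  2.26] w 0.08
tool shift [-0.8  3.5  0.9] F [28.1  7.  -5. ] T [ 1.14 -4.27  0.3 ]
68.15678894519806
[[  5.   -0.8 -18.7]
 [ 10.   -2.4 -18.6]
 [ 15.   -4.1 -18.3]
 [ 20.   -5.6 -17.9]
 [ 25.   -7.2 -17.3]
 [ 30.   -8.7 -16.6]
 [ 35.  -10.1 -15.8]
 [ 40.  -11.4 -14.9]
 [ 45.  -12.7 -13.8]
 [ 50.  -13.8 -12.7]
 [ 55.  -14.9 -11.4]
 [ 60.  -15.8 -10.1]]
```

The grip is sound: width 0.085 is about 7 mm plus pad give, at 68 N. I'll relieve the sideways 28 N first, then swing up along the arc.

Request:
servo_tool --commands '[[1, [0, -0.003, 0], [0, 0, 0]], [1, [0, 0, -0.005], [0, 0, 0]], [1, [0, -0.0005, -0.009], [0, 0, 0]], [1, [0, -0.0005, -0.009], [0, 0, 0]], [1, [0, -0.001, -0.009], [0, 0, 0]], [1, [0, -0.001, -0.009], [0, 0, 0]]]'

```text
time_s: 9.17
eef_pos: [436.2, -293.2, 83.9]
ee_rot: [-0.001, 0.726, -0.687, 0.003]
force: [21.4, 1.0, -14.7]
grip_width: 0.093
grip_force: 67.9
```

```bash
python3 - <<'E'
from h import *
err([429,-293,43]); print(sense()["grip_force"])
E
```

```text
t 9.1667 pos [ 436.2 -293.2   83.9] yaw_x -1.515 z [ 0.006 -0.001 -1.   ] q [-0.82  0.48  1.68  0.    0.98  2.27] w 0.09
tool shift [-0.7  7.4 40.9] F [ 21.4   1.  -14.7] T [-0.   -3.23  0.19]
67.88401901721954
```

Request:
servo_tool --commands '[[1, [0, -0.0045, -0.009], [0, 0, 0]], [1, [0, -0.0025, -0.009], [0, 0, 0]], [1, [0, -0.003, -0.009], [0, 0, 0]], [1, [0, -0.003, -0.009], [0, 0, 0]], [1, [0, -0.0035, -0.0085], [0, 0, 0]], [1, [0, -0.004, -0.0085], [0, 0, 0]], [1, [0, -0.004, -0.0085], [0, 0, 0]], [1, [0, -0.0045, -0.008], [0, 0, 0]], [1, [0, -0.005, -0.008], [0, 0, 0]], [1, [0, -0.0055, -0.0075], [0, 0, 0]]]'

```text
time_s: 10.0
eef_pos: [470.5, -290.6, 168.1]
ee_rot: [0.002, 0.727, -0.687, -0.004]
force: [-16.5, -0.5, -1.8]
grip_width: 0.085
grip_force: 68.6
```

```bash
python3 - <<'E'
from h import *
err([429,-293,43]); print(sense()["grip_force"])
E
```

```text
t 10.0 pos [ 470.5 -290.6  168.1] yaw_x -1.515 z [-0.008  0.002 -1.   ] q [-0.76  0.43  1.5  -0.    1.22  2.32] w 0.08
tool shift [  0.4  40.6 125.4] F [-16.5  -0.5  -1.8] T [-0.17  2.92  0.2 ]
68.56064021587372
```

Request:
servo_tool --commands '[[1, [0, -0.004, -0.0075], [0, 0, 0]], [1, [0, -0.005, -0.007], [0, 0, 0]], [1, [0, -0.006, -0.007], [0, 0, 0]], [1, [0, -0.0065, -0.0065], [0, 0, 0]], [1, [0, -0.0065, -0.0065], [0, 0, 0]], [1, [0, -0.007, -0.006], [0, 0, 0]], [1, [0, -0.007, -0.006], [0, 0, 0]], [1, [0, -0.0075, -0.0055], [0, 0, 0]], [1, [0, -0.0075, -0.005], [0, 0, 0]], [1, [0, -0.004, -0.003], [0, 0, 0]]]'

```text
time_s: 10.83
eef_pos: [532.6, -286.3, 229.6]
ee_rot: [0.001, 0.727, -0.687, -0.003]
force: [-13.6, 6.6, 3.2]
grip_width: 0.084
grip_force: 68.6
```

Request:
servo_tool --commands '[[1, [0, 0, 0], [0, 0, 0]], [1, [0, 0, 0], [0, 0, 0]]]'

```text
time_s: 11.0
eef_pos: [533.1, -286.2, 230.0]
ee_rot: [0.0, 0.727, -0.687, -0.002]
force: [-9.4, 7.4, 7.6]
grip_width: 0.084
grip_force: 69.2
```

```bash
cat >> h.py <<'E'
def panel(save_as=None):
    t=capture("top"); s=capture("side")
    for n,c in (("top",t),("side",s)):
        W=cloud(c).reshape(-1,3); e=np.array([np.cos(.057),np.sin(.057)]); f=np.array([-e[1],e[0]])
        X=(W[:,:2]-[558.6,-285.5])@e; Y=(W[:,:2]-[558.6,-285.5])@f
        k=(abs(Y)<60)&(X>-90)&(X<60)&(W[:,2]>60)&(W[:,2]<260)
        P=np.c_[X,W[:,2]][k]
        if len(P)<50: print(n,"few"); continue
        vx,vy,x0,y0=cv2.fitLine(P.astype(np.float32),cv2.DIST_HUBER,0,.01,.01).ravel()
        print(n,"panel angle deg",np.degrees(np.arctan2(abs(vy),abs(vx))).round(1),k.sum())
    if save_as: save(save_as,np.hstack([cv2.resize(t["pixels"][100:280,230:400],(400,424)),cv2.resize(s["pixels"][125:305,220:380],(377,424))]))
E
python3 - <<'E'
from h import *
err([539,-288,230]); p=sense()["eef_pos"]; print(np.degrees(np.arcsin((p[2]-44)/215))); panel("i.png")
E
```

```text
t 11.0 pos [ 533.1 -286.2  230. ] yaw_x -1.514 z [-0.003  0.002 -1.   ] q [-0.69  0.5   1.24 -0.    1.41  2.4 ] w 0.08
tool shift [ 2.1 -5.8 -0. ] F [-9.4  7.4  7.6] T [1.21 1.72 0.15]
59.884027228341
top panel angle deg 56.0 160
side panel angle deg 50.4 942
```

View pics/i.png

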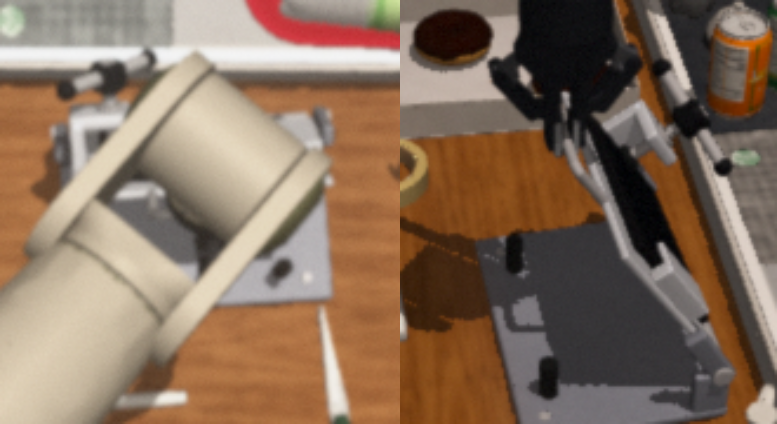

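The panel is up and in line with the fin in the side picture, and the arc puts it at about 59°. I'll open a little, lift away and check.

Request:
servo_tool --commands '[[0.4, [0, 0, 0], [0, 0, 0]], [0.4, [0, 0, 0], [0, 0, 0]], [0.4, [0, 0, 0], [0, 0, 0]], [0.4, [0, 0, 0], [0, 0, 0]], [0.4, [0, 0, -0.015], [0, 0, 0]], [0.4, [0, 0, -0.025], [0, 0, 0]], [0.4, [0, 0, -0.03], [0, 0, 0]], [0.4, [0, 0.035, -0.03], [0, 0, 0]], [0.4, [0, 0.04, 0], [0, 0, 0]], [0.4, [0, 0.04, 0], [0, 0, 0]]]'

```text
time_s: 11.93
eef_pos: [421.9, -293.8, 326.4]
ee_rot: [0.0, 0.727, -0.687, 0.001]
force: [0.1, -1.3, 0.2]
grip_width: 0.299
grip_force: 0.0
```

Request:
servo_tool --commands '[[0.4, [0, 0.04, 0], [0, 0, 0]], [0.4, [0, 0.03, 0], [0, 0, 0]], [0.4, [0, 0, 0], [0, 0, 0]]]'

```text
time_s: 12.18
eef_pos: [349.4, -297.9, 326.3]
ee_rot: [0.001, 0.725, -0.688, 0.0]
force: [0.1, 0.5, -0.3]
grip_width: 0.3
grip_force: 0.0
```

```bash
python3 - <<'E'
from h import *
err([539,-288,230])
W=cloud(capture("side")); c=capture("side")
e=np.array([np.cos(.057),np.sin(.057)]); f=np.array([-e[1],e[0]])
D=W[...,:2]-[558.6,-285.5]; X=D@e; Y=D@f; Z=W[...,2]
k=(abs(Y)<42)&(Z>190)&(Z<290)&(X>-80)&(X<30)
A=np.degrees(np.arctan2(Z-62,85-X)); rr=np.hypot(Z-62,85-X)
b=k&(rr>203)&(rr<228); print("bar angle",np.median(A[b]),rr[b].mean(),b.sum())
k2=(abs(Y)<115)&(rr>90)&(rr<165)&(Z>90); n=(Z-62)*np.cos(np.pi/3)-(85-X)*np.sin(np.pi/3)
k2&=abs(n)<40; P=np.c_[X,Z][k2]; v=cv2.fitLine(P.astype(np.float32),cv2.DIST_HUBER,0,.01,.01).ravel(); print("plane",np.degrees(np.arctan2(abs(v[1]),abs(v[0]))),k2.sum(),np.median(n[k2]))
save("j.png",c["pixels"][100:330,150:400].repeat(2,0).repeat(2,1))
E
```

```text
t 12.1833 pos [ 349.4 -297.9  326.3] yaw_x -1.518 z [-0.    -0.001 -1.   ] q [-0.96  0.11  1.5  -0.    1.53  2.13] w 0.3
tool shift [  -0.  -189.8   96.2] F [ 0.1  0.5 -0.3] T [ 0.06  0.04 -0.03]
bar angle 59.63827863070145 216.84219424067643 139Traceback (most recent call last):
  File "<stdin>", line 10, in <module>
IndexError: boolean index did not match indexed array along axis 1; size of axis is 1120 but size of corresponding boolean axis is 560
```

```bash
python3 -c "
from h import *
c=capture('side'); save('k.png',cv2.resize(c['pixels'][120:330,160:400],None,fx=2.5,fy=2.5))"
```

```text
(no output)
```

View pics/k.png

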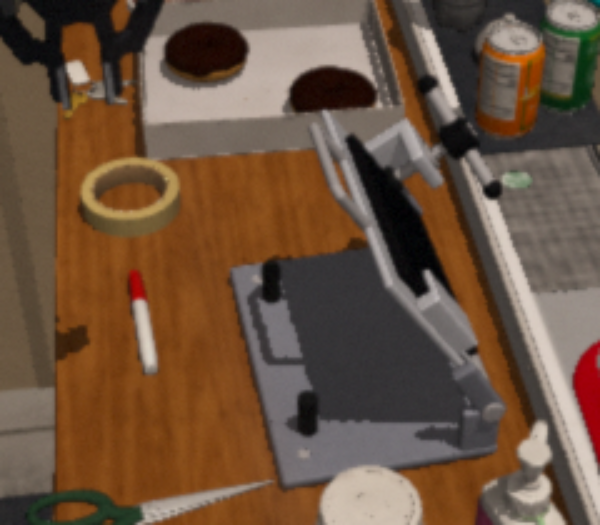

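The panel stands in line with the fin, with the tablet clamped at about (400,220). The tape, marker and scissors are undisturbed and the gripper is clear.

```bash
python3 -c "
from rig import *
print(finish_job())"
```

```text
the job is handed in; nothing more can be done
None
```

I clamped the tablet until the screw's clutch first slipped (an estimated 0.15–0.25 rad), folded the panel up to about 59.6° with the items in front still in place, and handed the job in after about 12 s; no verdict came back.

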